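# Let down the mainspring on the bench winder

### The job

The mainspring in the winder is wound up and the pawl is holding it. Throw the red let-down lever fully over, then take the crank by its wooden grip, ease it forward just until the pawl swings clear, and with the crank in hand all the way let it turn back slowly until the spring is slack and no longer pushes, without forcing it on past that; then let go. Handle the lever and crank gently, without forcing them, and leave the other things on the bench where they are.

Things in the scene. Friction and masses are not known exactly. Their poses are not given: they have to be found in the camera images.
- winder: Mainspring winder bolted to the bench: green base plate 150 x 170 mm, four pillars, steel bridge plate (top 82 mm up) over a brass spring barrel. On its spindle, above the bridge: a 40-tooth ratchet wheel 72 mm across, 84 to 94 mm up, and over it the crank (arm 99 to 107 mm up). Origin: on the bench under the upright spindle axis; x points away from the robot to within 29 degrees, z up.
- spindle_axis (a point): Point on the upright spindle axis, 138 mm above the bench (the height of the middle of the crank grip).
- crank_grip (a point): Centre of the upright wooden crank grip: a round sleeve 22 mm across and 54 mm tall (111 to 165 mm above the bench) that spins freely on its pin, 62 mm from the spindle axis, and goes round it in a level circle. Take it from above, fingertips over 118 mm up to clear the lever knob, and lightly: 20 N a finger carries the load; squeeze and push together must stay under 90 N.
- crank: Crank with ratchet wheel; origin on the bench under the spindle axis, arm along its own -x. Winds clockwise from above. Starts wound 2.4 to 10.6 rad from slack, on the pawl; where it is slack can only be felt. The spring turns it back anticlockwise: 1 N at the grip per rad from slack; friction 0.4 N holds it within 0.4 rad of slack; 0.5 rad past slack it comes up solid. Let go under load, it spins back hard.
- lever_pivot (a point): Upright axis on which the let-down lever and the pawl turn, at the height of the middle of the lever knob (106 mm up); 34.5 mm along x and 42 mm along y from the spindle in the winder's frame.
- lever_knob (a point): The upright red knob at the end of the flat red let-down lever, 60 mm from the lever pivot: 14 mm across, 88 to 116 mm above the bench, the point is 106 mm up. The lever's bar, 12 mm wide, is 84 to 88 mm up. Push it or pinch it lightly (10 N a finger): squeeze and push together must stay under 50 N.
- letdown (a joint): Let-down lever, rad: 0 hold (start; points 20 degrees from the winder's x towards its y), 0.75 let-down, at its stop. Grows anticlockwise from above, stays where left; about 3 N at the knob moves it. A spring links it to the pawl: thrown over, it pulls the pawl out, but the loaded undercut tooth keeps it in until the crank goes forward 0.015 to 0.05 rad (1 to 3 mm at the grip).
- pawl_tip (a point): Tip of the brass pawl, beside the ratchet wheel. 33 mm from the spindle axis when it is in the teeth (36 mm at the tooth tips), about 53 mm when it has swung clear.
- barrel_rim (a point): A point on the rim of the brass barrel, 35 mm from the spindle axis, 44 mm up. The barrel is gripped in three jaws, any way round, and should not turn: forcing the crank past slack with more than about 12 N at the grip slips it round.
- cover_blue: Bystander: blue round parts tray with a clear domed dust cover, 108 mm across, 82 mm tall; origin under its centre.
- cover_white: Bystander: white round parts tray with a clear domed dust cover, 108 mm across, 82 mm tall; origin under its centre.
- great_wheel: Bystander: loose brass clock wheel lying flat, 60 mm across, with its 34 mm arbor upright; origin under its centre.
- screwdriver: Bystander: small screwdriver lying on the bench, 134 mm long, 15 mm high; origin under its middle.

How it is judged (in metres and radians):
On the way, in this order (a step that is already met when the one before it is completed fails the run):
1. the let-down lever is thrown over to its stop (0.65 rad or more) (value of joint letdown above 0.65 rad), for 0.1 s.
2. the pawl has swung clear of the wheel with the crank held in the fingers (horizontal distance between pawl_tip and spindle_axis above 0.045 m and contact force between the fingers and crank above 1 N), for 0.1 s.
At the end, for the whole second after the job is handed in: The crank is let go and stays at rest (under 0.2 rad/s) with the pawl clear of the wheel (tip over 45 mm from the spindle axis), so the spring is slack; the let-down lever is at its stop (0.65 rad or more); the barrel rim is within 4 mm and the four bystanders within 15 mm of where they were (horizontal distance between pawl_tip and spindle_axis above 0.045 m and value of joint letdown above 0.65 rad and angular speed of crank below 0.2 rad/s and distance of barrel_rim from where it was at the start of the episode below 0.004 m and distance of each of cover_blue, cover_white, great_wheel, screwdriver from where it was at the start of the episode below 0.015 m); the robot touches nothing.
It fails at once if with the pawl clear, the crank spins back faster than 3.5 rad/s (about half a turn a second) (angular speed of crank above 3.5 rad/s and horizontal distance between pawl_tip and spindle_axis above 0.04 m).
It fails at once if the fingers squeeze and push the crank with more than 90 N in all (contact force between the fingers and crank above 90 N).
It fails at once if the fingers squeeze and push the let-down lever with more than 50 N in all (contact force between the fingers and letdown above 50 N).
It fails at once if the barrel is forced round in its jaws by more than 4 mm at the rim (distance of barrel_rim from where it was at the start of the episode above 0.004 m).
It fails at once if a tray with its dust cover, the brass wheel or the screwdriver is pushed more than 15 mm (distance of any of cover_blue, cover_white, great_wheel, screwdriver from where it was at the start of the episode above 0.015 m).
It also fails if it takes over 72 s, if anything falls off the work surface, if the arm or the gripper's body presses on something with over 40 N, if the wrist force passes 120 N, or if a joint passes its speed limit or range.

### The arm

A 6-joint arm with a two-finger parallel gripper is mounted at the origin on the work surface. World frame = base frame: x ahead of the robot, y to its left, z up, the work surface at z = 0. Lengths are in mm, angles in rad, forces in N, time in s.
With the tool pointing down it reaches from about 350 to 875 mm from the base axis. Payload 15.5 kg.
Tool frame: the origin (TCP) lies midway between the tips of the shut fingers; the grasp point (between the pads) lies 19 mm behind it; z points along the fingers, y is the line along which they close (so a half turn about z gives the same grasp; the last joint's range is limited). The gripper opens to 85 mm and grips with 20 to 120 N. Pads are 22 mm wide; open, the fingers measure 114 mm over their backs; the gripper's body (76 mm by 85 mm) begins 54 mm behind the grasp point. The pads swing forward as they close: fully open they stand 13 mm farther back than shut.
Start: joints at [-1.383, 0.494, 1.345, -0, 1.302, -0.096], TCP at [174.405, -600.175, 231.277] pointing down, gripper open.
Joint ranges: [-2.91, 2.91], [-0.82, 2.16], [0.22, 2.67], [-1.22, 4.37], [0.12, 2.79], [-3.08, 3.08]. Speed limits (rad/s): [1.89, 1.89, 2.57, 3.01, 3.01, 3.01].

### API

Orientations are given as [roll, pitch, yaw] about the fixed x, y, z axes, in that order (R = Rz(yaw) Ry(pitch) Rx(roll)).
In Python, from bench import ctrl, get_image, finish_job gives the robot as it stands.
- The arm moves only by the tool move_arm, never from a script. Its argument "increments" is a list that holds one entry, the list of rows, each a list of 7 numbers: the opening, from 0 (shut) to 1 (fully open), then the shift along the tool's x, y, z in m, then the turn, a rotation vector about the tool's x, y, z in rad. In form: [[[grip, tx, ty, tz, rx, ry, rz], ...]]. A call has 1 to 10 rows; each row shifts and turns the commanded pose from where the row before left it, along the tool's axes as they then stand; what a row does not reach is not made up. A row lasts 1/8 s, in which the tool goes at most 62.5 mm and 10.7 degrees, less where a joint would pass 70% of its speed; a pose out of reach is approached as far as the arm can. A call with a gripper value outside its range is refused whole. The fingers move at their own pace and stop on an object; the grip force is fixed at half the most. Time passes only in rows, so rows that do not move let the fingers close. It gives the time, the measured TCP pose, the force, the opening and the grip force at its end, in the units of the state.
- ctrl.sense(): the state, without advancing time (a new reading comes with each control period).
- get_image(name): name is "scene" or "top" or "wrist"; returns a dict with "frame" (480x640x3 uint8, red, green, blue), "range_z" (480x640 float32, mm along the optical axis (not along the pixel's ray), 0 where there is no reading), "K" (3x3 intrinsics, pixels), "world_from_camera" (4x4, takes a point from camera to world coordinates); the wrist camera has in their place "tool_from_camera" (4x4, takes a point from camera to tool coordinates, whose origin is the TCP and whose axes are the flange's). Camera axes: x right, y up, looking along -z (the intrinsics and any distortion apply to the point x, -y, -z); pixel columns grow to the right and rows downward; lengths in mm; the calibration is good to about 2 mm. A picture is of the moment at which its call begins: read the wrist's pose just before it.
- finish_job(): hands the job in; it is judged then, once.
The state is a dict: "clock": time; "joint_positions": joint angles; "joint_vel": joint speeds; "joint_efforts": joint torques, N m; "position": TCP position; "tcp_rot": TCP orientation; "force": force on the tool from outside, world axes, zero at the start; "wrist_torque": the same for the moment, N m; "opening": opening from 0.0 (shut) to 1.0 (fully open); "finger_force": force on a finger pad.
Only numpy, scipy, OpenCV 4.12 (cv2) and the standard library are available. Lean on these libraries where they do the work, as an engineer would, in place of code of your own. Each camera call takes 0.05 s, during which the arm holds its last target. There are 200 camera calls.

## Working session

There is one attempt and no reset: what is moved stays moved. The work goes in short steps, Python scripts to look and compute and a tool call to move; the robot and the scene stay as the last step left them, time stands still between calls to the robot, and variables do not carry over. Pictures are saved under pics/ and viewed, at most 10 in all, crops included, and the job is handed in when it is done.

Besides the shell and the picture viewer there is one more tool, called as name([rows], argument=value, ...), one row to a line, values as JSON. move_arm: Moves the arm, as the interface text tells. Its arguments: {"type":"object","properties":{"increments":{"type":"array"}},"required":["increments"]}

```bash
mkdir -p pics; ls; cat > h.py <<'E'
import numpy as np, cv2
from bench import ctrl, get_image, finish_job
def save(im,name): cv2.imwrite(f'pics/{name}.png', im['frame'][:,:,::-1])
def ray(im,u,v,T=None):
    T=im['world_from_camera'] if T is None else T
    p=np.linalg.inv(im['K'])@[u,v,1.]; d=T[:3,:3]@np.array([p[0],-p[1],-p[2]]); return T[:3,3],d
def onplane(im,u,v,z,T=None):
    o,d=ray(im,u,v,T); return o+d*(z-o[2])/d[2]
def cloud(im,T=None):
    T=im['world_from_camera'] if T is None else T
    v,u=np.mgrid[:480,:640]; z=im['range_z'].astype(float); K=im['K']
    x=(u-K[0,2])/K[0,0]*z; y=(v-K[1,2])/K[1,1]*z
    return np.stack([x,-y,-z],-1)@T[:3,:3].T+T[:3,3]
E
python3 - <<'E'
from h import *
print(ctrl.sense())
a=get_image('scene');b=get_image('top')
save(a,'scene');save(b,'top')
for i in (a,b): print(i['K'],i['world_from_camera'])
print([k for k in a])
E
```

```text
pics
{'clock': 0.0, 'joint_positions': array([-1.38348406e+00,  4.94174602e-01,  1.34613385e+00,  1.34726927e-06,
        1.30248873e+00, -9.55046572e-02]), 'joint_vel': array([ 0.00071202, -0.00048059, -0.00162664,  0.00038475, -0.00274432,
       -0.00091844]), 'joint_efforts': array([ 4.85591154e-03, -8.82163310e+01, -3.83867991e+01,  2.15325513e-04,
        1.00913862e-02,  1.36963311e-05]), 'position': array([ 174.34745419, -599.81781389,  230.70466349]), 'tcp_rot': array([-3.14039373e+00, -1.16156364e-04,  2.82816496e-01]), 'force': array([ 0.24025796,  0.41086732, -0.2564356 ]), 'wrist_torque': array([-0.02723983,  0.01235237,  0.04608675]), 'finger_force': 0.0, 'opening': 0.9985236621073533}
[[468.49355899   0.         312.48357654]
 [  0.         468.49355899 239.41485708]
 [  0.           0.           1.        ]] [[-7.30767331e-01 -4.74569033e-01  4.90676412e-01  9.77195410e+02]
 [ 6.82410500e-01 -5.25962543e-01  5.07621230e-01  4.15442884e+02]
 [ 1.71760972e-02  7.05795746e-01  7.08207135e-01  7.26132331e+02]
 [ 0.00000000e+00  0.00000000e+00  0.00000000e+00  1.00000000e+00]]
[[493.26631339   0.         314.57462887]
 [  0.         493.26631339 226.41654568]
 [  0.           0.           1.        ]] [[-2.71857000e-02  9.81371254e-01 -1.90187800e-01  3.92401054e+02]
 [-9.99082656e-01 -3.29720044e-02 -2.73257062e-02 -1.56983703e+01]
 [-3.30875355e-02  1.89270464e-01  9.81367366e-01  1.10148694e+03]
 [ 0.00000000e+00  0.00000000e+00  0.00000000e+00  1.00000000e+00]]
['frame', 'range_z', 'K', 'world_from_camera']
```

View pics/scene.png

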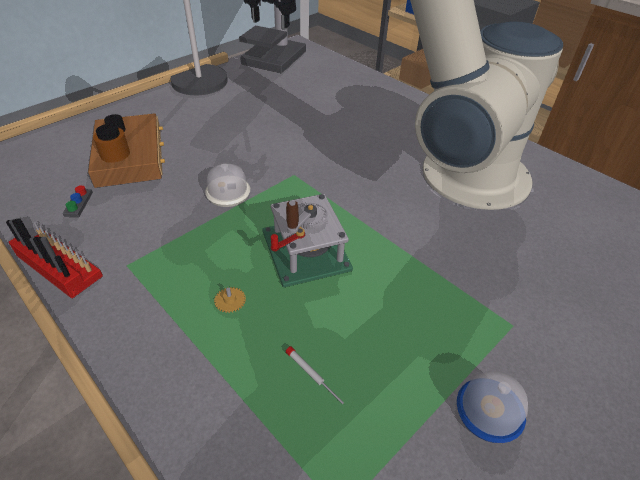

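View pics/top.png

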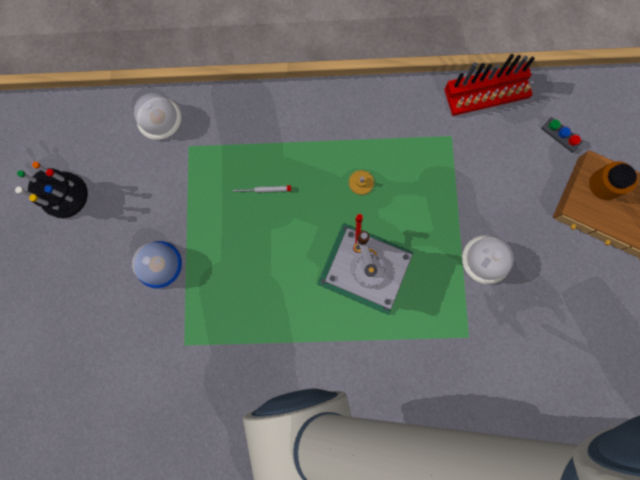

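The scene picture shows the winder at about (310,235), with the brown grip at (292,214), the red knob at (275,242), and the brass wheel at (229,299). In the top picture the spindle hub is near (371,270), the grip top near (363,238) and the red knob near (359,218). The white cover is at (488,260) and the wheel at (361,182).

```bash
python3 - <<'E'
from h import *
b=get_image('top');a=get_image('scene')
P=cloud(b)
x0,y0=310,200
sub=P[200:325,310:425]
m=(np.abs(sub[...,2]-82)<4)
m=cv2.morphologyEx(m.astype(np.uint8),cv2.MORPH_OPEN,np.ones((3,3)))
n,l,s,c=cv2.connectedComponentsWithStats(m); i=1+np.argmax(s[1:,4])
pts=sub[l==i][:,:2].astype(np.float32); print('bridge rect xy',cv2.minAreaRect(pts),len(pts))
for n_,im,box in (('top',b,(200,325,310,425)),('scene',a,(190,290,250,360))):
    r0,r1,c0,c1=box
    f=im['frame'][r0:r1,c0:c1].astype(int); R,G,B=f[...,0],f[...,1],f[...,2]
    PC=cloud(im)[r0:r1,c0:c1]
    red=(R>110)&(G<60)&(B<60)
    for lab,mm in (('red',red),('high',(PC[...,2]>125)&(PC[...,2]<175)),('redhi',red&(PC[...,2]>100))):
        v,u=np.nonzero(mm)
        if len(v): print(n_,lab,len(v),'px',u.mean()+c0,v.mean()+r0,'xyz',np.median(PC[mm],0),PC[mm][:,2].max())
# crops
A=cv2.resize(a['frame'][190:290,250:360],None,fx=5,fy=5,interpolation=2);B=cv2.resize(b['frame'][215:315,310:425],None,fx=5,fy=5,interpolation=2)
cv2.imwrite('pics/sc.png',A[:,:,::-1]);cv2.imwrite('pics/tc.png',B[:,:,::-1])
print('bystanders',[onplane(b,u,v,z).round() for u,v,z in((488,260,40),(361,182,5),(265,189,8),(371,270,107))])
E
```

```text
bridge rect xy ((500.107177734375, -96.16738891601562), (145.8603973388672, 122.03001403808594), 65.21829986572266) 2603
top red 96 px 357.9166666666667 225.03125 xyz [588.20096172 -77.48297047  89.5486718 ] 119.1915030537366
top high 134 px 362.73880597014926 237.58955223880596 xyz [549.28750364 -81.90427496 164.27850991] 172.52107667344615
top redhi 31 px 358.64516129032256 217.0 xyz [599.85058338 -79.2625544  115.04750539] 119.1915030537366
scene red 219 px 282.31963470319636 240.84474885844747 xyz [590.02061049 -72.36501251  87.60335876] 726.1323311994302
scene high 264 px 291.9848484848485 211.75378787878788 xyz [557.56369153 -74.68469622 150.20357949] 169.06419548781025
scene redhi 61 px 274.1967213114754 238.9016393442623 xyz [602.90939183 -73.25282349 112.67097391] 726.1323311994302
bystanders [array([ 513., -355.,   40.]), array([705., -95.,   5.]), array([696., 126.,   8.]), array([492., -99., 107.])]
```

View pics/tc.png

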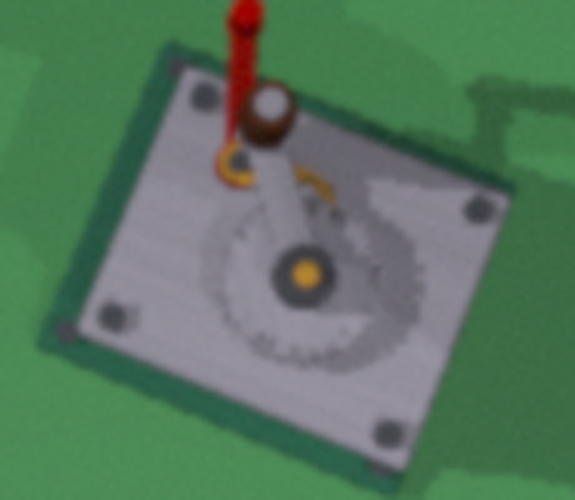

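The crop shows the spindle hub at crop (305,275), the pivot at (238,162), the grip top at (270,105) and the knob at (246,12). The lever points just right of image-up, which is about world +x.

```bash
cat > geo.py <<'E'
from h import *
b=get_image('top');a=get_image('scene');P=cloud(b)
def px(cu,cv): return 310+(cu+.5)/5-.5,215+(cv+.5)/5-.5
for n,c in (('hub',(305,275)),('pivot',(238,162)),('grip',(271,104)),('knob',(246,12))):
    u,v=px(*c); r,q=int(round(v)),int(round(u)); z=np.median(P[r-1:r+2,q-1:q+2,2]); print(n,(u,v),z.round(1),onplane(b,u,v,z).round(1))
S=onplane(b,*px(305,275),np.median(P[269:272,370:373,2]))[:2]
for yaw in np.deg2rad([-23,-25,-27]):
    R=np.array([[np.cos(yaw),-np.sin(yaw)],[np.sin(yaw),np.cos(yaw)]])
    pv=S+R@[34.5,42]; kn=lambda t:pv+60*np.array([np.cos(yaw+.349+t),np.sin(yaw+.349+t)])
    print(np.rad2deg(yaw),'pivot',pv.round(1),'knob0',kn(0).round(1),'knob.75',kn(.75).round(1))
# two-view triangulation of grip top & knob top by fits in the scene cloud
for n,im,bx in (('top',b,(200,325,310,425)),('scene',a,(190,290,250,360))):
    r0,r1,c0,c1=bx;PC=cloud(im)[r0:r1,c0:c1].reshape(-1,3);f=im['frame'][r0:r1,c0:c1].reshape(-1,3).astype(int)
    g=PC[(PC[:,2]>158)&(PC[:,2]<172)];print(n,'grip top circle',cv2.minEnclosingCircle(g[:,:2].astype(np.float32)),len(g))
    k=PC[(PC[:,2]>105)&(PC[:,2]<122)&(f[:,0]>90)&(f[:,1]<60)];print(n,'knob',cv2.minEnclosingCircle(k[:,:2].astype(np.float32)),len(k))
E
python3 geo.py
```

```text
hub (370.6, 269.6) 113.4 [492.2 -97.8 113.4]
pivot (357.2, 247.0) 95.5 [541.3 -74.1  95.5]
grip (363.8, 235.4) 168.3 [552.6 -83.5 168.3]
knob (358.8, 217.0) 116.1 [599.9 -78.9 116.1]
-23.0 pivot [540.4 -72.7] knob0 [600.3 -75.8] knob.75 [586.4 -34.1]
-25.0 pivot [541.2 -74.3] knob0 [601.  -79.6] knob.75 [588.5 -37.4]
-27.0 pivot [542.  -76.1] knob0 [601.6 -83.4] knob.75 [590.6 -40.8]
top grip top circle ((552.2650756835938, -82.9087142944336), 10.54455280303955) 95
top knob ((599.9275512695312, -79.23355865478516), 6.064991474151611) 32
scene grip top circle ((553.5128784179688, -81.49658203125), 11.752703666687012) 88
scene knob ((600.9056396484375, -76.58695983886719), 7.86012601852417) 52
```

View pics/sc.png

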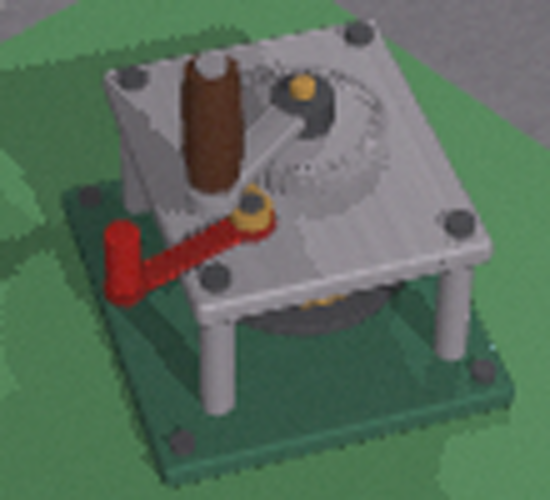

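move_arm([
  [[0, 0.0346, -0.0218, 0, 0, 0, 0], [0, 0.0346, -0.0218, 0, 0, 0, 0], [0, 0.0346, -0.0218, 0, 0, 0, 0], [0, 0.0346, -0.0218, 0, 0, 0, 0], [0, 0.0346, -0.0218, 0, 0, 0, 0], [0, 0.0346, -0.0218, 0, 0, 0, 0], [0, 0.0346, -0.0218, 0, 0, 0, 0], [0, 0.0346, -0.0218, 0, 0, 0, 0]],
])

```text
clock: 1.3
position: [392.3, -354.4, 231.4]
tcp_rot: [3.141, -0.0, 0.283]
force: [0.2, -0.2, 0.8]
opening: 0.001
finger_force: 0.0
```

move_arm([
  [[0, 0.0346, -0.0218, 0, 0, 0, 0], [0, 0.0346, -0.0218, 0, 0, 0, 0], [0, 0.0346, -0.0218, 0, 0, 0, 0], [0, 0.0346, -0.0218, 0, 0, 0, 0], [0, 0.0346, -0.0218, 0, 0, 0, 0], [0, 0.0346, -0.0218, 0, 0, 0, 0], [0, 0.0346, -0.0218, 0, 0, 0, 0], [0, 0.0346, -0.0218, 0, 0, 0, 0], [0, 0, 0, 0, 0, 0, 0]],
])

```text
clock: 2.42
position: [610.0, -108.6, 231.0]
tcp_rot: [-3.141, -0.0, 0.286]
force: [-0.2, -0.3, -0.1]
opening: 0.001
finger_force: 0.0
```

```bash
cat >> h.py <<'E'
from scipy.spatial.transform import Rotation as Ro
def wT(im,s):
    T=np.eye(4);T[:3,:3]=Ro.from_euler('xyz',s['tcp_rot']).as_matrix();T[:3,3]=s['position'];return T@im['tool_from_camera']
E
python3 - <<'E'
from h import *
s=ctrl.sense();w=get_image('wrist');save(w,'w1');T=wT(w,s);P=cloud(w,T)
f=w['frame'].astype(int);red=(f[...,0]>110)&(f[...,1]<60)&(f[...,2]<60)
k=P[red&(P[...,2]>108)&(P[...,2]<122)];print(len(k),np.median(k,0) if len(k) else 0, cv2.minEnclosingCircle(k[:,:2].astype(np.float32)) if len(k) else 0)
g=P[(P[...,2]>158)&(P[...,2]<170)];print(len(g),np.median(g,0) if len(g) else 0,cv2.minEnclosingCircle(g[:,:2].astype(np.float32)) if len(g) else 0)
E
```

```text
219 [601.36092545 -79.08818964 114.75080862] ((600.2139892578125, -78.83255767822266), 6.80025577545166)
642 [554.39136988 -82.69681784 164.06151098] ((551.6016845703125, -82.76079559326172), 10.570321083068848)
```

View pics/w1.png

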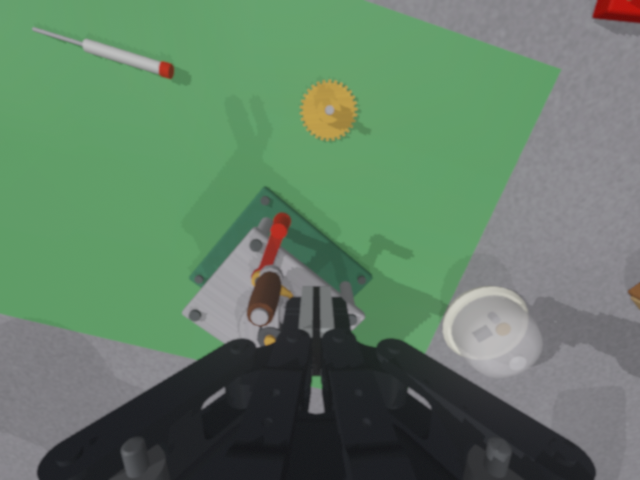

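The wrist view shows the knob at about (281,220), the grip at (263,300), and the shut fingers at (318,300) to the right of the lever. The wrist measurements agree with the top view to about 1 mm, so I descend beside the knob.

move_arm([
  [[0, 0, 0, 0.025, 0, 0, 0], [0, 0, 0, 0.025, 0, 0, 0], [0, 0, 0, 0.025, 0, 0, 0], [0, 0, 0, 0.025, 0, 0, 0], [0, 0, 0, 0.017, 0, 0, 0], [0, 0, 0, 0.01, 0, 0, 0], [0, 0, 0, 0, 0, 0, 0]],
])

```text
clock: 3.35
position: [608.5, -110.9, 104.0]
tcp_rot: [-3.141, 0.001, 0.283]
force: [0.6, 0.7, 0.5]
opening: 0.0
finger_force: 0.0
```

move_arm([
  [[0, 0, -0.003, 0, 0, 0, 0], [0, 0, -0.003, 0, 0, 0, 0], [0, 0, -0.003, 0, 0, 0, 0], [0, 0, -0.003, 0, 0, 0, 0], [0, 0, -0.003, 0, 0, 0, 0], [0, 0, 0, 0, 0, 0, 0]],
])

```text
clock: 4.1
position: [604.9, -96.3, 104.5]
tcp_rot: [3.141, -0.001, 0.283]
force: [2.4, -1.0, 0.7]
opening: -0.003
finger_force: 1.1
```

move_arm([
  [[0, 0, -0.004, 0, 0, 0, 0], [0, 0, -0.004, 0, 0, 0, 0], [0, 0, -0.004, 0, 0, 0, 0], [0, 0, -0.004, 0, 0, 0, 0], [0, 0, -0.004, 0, 0, 0, 0], [0, 0, -0.004, 0, 0, 0, 0], [0, 0, -0.004, 0, 0, 0, 0], [0, 0, -0.004, 0, 0, 0, 0], [0, 0, -0.004, 0, 0, 0, 0], [0, 0, -0.002, 0, 0, 0, 0]],
])

```text
clock: 5.35
position: [593.4, -59.6, 104.2]
tcp_rot: [-3.141, 0.001, 0.283]
force: [-1.2, -4.3, 1.6]
opening: -0.0
finger_force: 1.9
```

move_arm([
  [[0, 0, -0.0015, 0, 0, 0, 0], [0, 0, -0.0015, 0, 0, 0, 0], [0, 0, -0.0005, 0, 0, 0, 0]],
])

```text
clock: 5.72
position: [592.4, -56.6, 104.1]
tcp_rot: [-3.141, 0.001, 0.283]
force: [-3.3, -6.4, 0.8]
opening: -0.0
finger_force: 2.3
```

move_arm([
  [[0, 0, -0.0005, 0, 0, 0, 0], [0, 0, -0.0005, 0, 0, 0, 0], [0, 0, 0, 0, 0, 0, 0]],
])

```text
clock: 6.1
position: [592.1, -55.7, 104.1]
tcp_rot: [-3.142, 0.001, 0.283]
force: [-3.1, -4.9, 1.5]
opening: 0.001
finger_force: 2.5
```

move_arm([
  [[0, 0, -0.0005, 0, 0, 0, 0], [0, 0, -0.0005, 0, 0, 0, 0], [0, 0, 0, 0, 0, 0, 0]],
])

```text
clock: 6.48
position: [592.3, -55.4, 104.4]
tcp_rot: [3.14, 0.0, 0.283]
force: [-1.3, -10.5, 2.4]
opening: -0.003
finger_force: 5.1
```

move_arm([
  [[0, 0, -0.0005, 0, 0, 0, 0], [0, 0, 0, 0, 0, 0, 0]],
])

```text
clock: 6.72
position: [592.3, -55.2, 104.4]
tcp_rot: [3.14, 0.0, 0.283]
force: [-0.6, -13.3, 2.6]
opening: 0.0
finger_force: 6.2
```

```bash
python3 - <<'E'
from h import *
for n in ('top','scene'):
    im=get_image(n);P=cloud(im);f=im['frame'].astype(int)
    m=(f[...,0]>90)&(f[...,1]<60)&(f[...,2]<60)&(P[...,2]>103)&(P[...,2]<122)&(abs(P[...,0]-580)<60)&(abs(P[...,1]+60)<60)
    k=P[m]
    print(n,len(k), len(k) and cv2.minEnclosingCircle(k[:,:2].astype(np.float32)))
    m=(f[...,0]>90)&(f[...,1]<60)&(f[...,2]<60)&(abs(P[...,0]-580)<60)&(abs(P[...,1]+60)<60)&(P[...,2]<96)
    k=P[m];print(np.median(k,0),np.rad2deg(np.arctan2(*(np.median(k[:,:2],0)-[541.2,-74.3])[::-1])))
E
```

```text
top 0 0
[580.49899389 -44.64753694  88.08258121] 37.03582819115616
scene 57 ((588.4437255859375, -33.44566345214844), 7.070748329162598)
[564.10554679 -49.87517615  86.82743973] 46.838529542726874
```

move_arm([
  [[0, 0, 0.003, 0, 0, 0, 0], [0, 0, 0.004, 0, 0, 0, 0], [0, 0, 0, -0.02, 0, 0, 0], [0, 0, 0, -0.03, 0, 0, 0], [0, 0, 0, -0.03, 0, 0, 0], [0.6, 0, 0, -0.03, 0, 0, 0], [0.6, -0.0235, 0.0045, 0, 0, 0, 0], [0.6, -0.0235, 0.0045, 0, 0, 0, 0], [0.6, 0, 0, 0, 0, 0, 0], [0.6, 0, 0, 0, 0, 0, 0]],
])

```text
clock: 8.07
position: [552.1, -82.4, 214.4]
tcp_rot: [-3.141, -0.001, 0.283]
force: [0.0, 0.0, 0.9]
opening: 0.599
finger_force: 0.0
```

```bash
python3 - <<'E'
from h import *
s=ctrl.sense();print(s['position'],s['opening'],s['force']);w=get_image('wrist');save(w,'w2');T=wT(w,s);P=cloud(w,T)
m=(P[...,2]>158)&(P[...,2]<170);g=P[m];print(len(g),cv2.minEnclosingCircle(g[:,:2].astype(np.float32)) if len(g) else 0)
b=get_image('top');PC=cloud(b)
f=b['frame'].astype(int)
m=(f[...,0]>90)&(f[...,1]<60)&(f[...,2]<60)&(PC[...,2]>103)&(PC[...,2]<122)&(abs(PC[...,0]-580)<60)&(abs(PC[...,1]+60)<60)
k=PC[m];print(len(k),k.mean(0) if len(k) else 0)
E
```

```text
[552.06990041 -82.40632243 214.35277598] 0.5988229541725293 [0.0366677  0.00453711 0.94731192]
844 ((551.69775390625, -82.4638900756836), 10.518534660339355)
20 [589.36451652 -38.07500521 116.28458749]
```

View pics/w2.png

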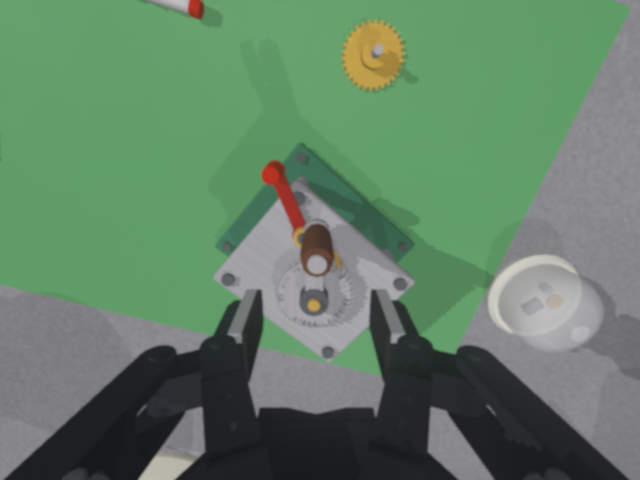

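The wrist view shows the grip at (318,262), centred between the open fingers at (245,310) and (385,310). The lever knob at (273,172) is fully over. I descend.

move_arm([
  [[0.6, 0, 0, 0.02, 0, 0, 0], [0.6, 0, 0, 0.02, 0, 0, 0], [0.6, 0, 0, 0.02, 0, 0, 0], [0.5, 0, 0, 0.015, 0, 0, 0], [0.4, 0, 0, 0.013, 0, 0, 0], [0.32, 0, 0, 0.005, 0, 0, 0], [0.29, 0, 0, 0, 0, 0, 0], [0.28, 0, 0, 0, 0, 0, 0], [0.28, 0, 0, 0, 0, 0, 0]],
])

```text
clock: 9.3
position: [551.8, -82.6, 121.7]
tcp_rot: [3.141, -0.001, 0.283]
force: [-0.6, -0.3, 0.6]
opening: 0.277
finger_force: 0.0
```

move_arm([
  [[0.265, 0, 0, 0, 0, 0, 0], [0.255, 0, 0, 0, 0, 0, 0], [0.255, 0, 0, 0, 0, 0, 0]],
])

```text
clock: 9.68
position: [551.9, -82.8, 121.6]
tcp_rot: [3.141, -0.001, 0.283]
force: [0.7, -2.1, 4.7]
opening: 0.256
finger_force: 4.0
```

move_arm([
  [[0.25, 0, 0, 0, 0, 0, 0], [0.25, 0, 0, 0, 0, 0, 0]],
])

```text
clock: 9.93
position: [551.9, -82.8, 121.6]
tcp_rot: [3.141, -0.001, 0.283]
force: [-0.2, -2.3, 5.5]
opening: 0.25
finger_force: 12.8
```

move_arm([
  [[0.243, 0, 0, 0, 0, 0, 0], [0.243, 0, 0, 0, 0, 0, 0]],
])

```text
clock: 10.18
position: [551.9, -82.7, 121.6]
tcp_rot: [3.141, -0.001, 0.283]
force: [1.2, -2.0, 6.1]
opening: 0.251
finger_force: 26.5
```

move_arm([
  [[0.243, 0, 0.0005, 0, 0, 0, 0], [0.243, 0, 0.0005, 0, 0, 0, 0], [0.243, 0, 0, 0, 0, 0, 0]],
])

```text
clock: 10.55
position: [552.1, -83.4, 121.6]
tcp_rot: [3.142, -0.001, 0.283]
force: [0.2, 1.0, 7.5]
opening: 0.249
finger_force: 26.4
```

move_arm([
  [[0.243, 0, 0.0005, 0, 0, 0, 0], [0.243, 0, 0.0005, 0, 0, 0, 0], [0.243, 0, 0, 0, 0, 0, 0]],
])

```text
clock: 10.92
position: [552.3, -84.1, 121.6]
tcp_rot: [-3.141, -0.001, 0.283]
force: [0.2, 3.8, 6.5]
opening: 0.251
finger_force: 26.4
```

move_arm([
  [[0.243, 0, 0.0005, 0, 0, 0, 0], [0.243, 0, 0.0005, 0, 0, 0, 0], [0.243, 0, 0, 0, 0, 0, 0]],
])

```text
clock: 11.3
position: [552.6, -84.8, 121.5]
tcp_rot: [-3.141, -0.001, 0.283]
force: [1.2, 4.7, 6.4]
opening: 0.248
finger_force: 26.5
```

```bash
python3 - <<'E'
from h import *
s=ctrl.sense();print(s['position'],s['opening'],s['force'])
ims=[get_image(n) for n in ('scene','top')]
A=cv2.resize(ims[0]['frame'][185:285,250:350],(400,400),interpolation=2);B=cv2.resize(ims[1]['frame'][215:315,320:420],(400,400),interpolation=2)
cv2.imwrite('pics/c3.png',np.hstack([A,B])[:,:,::-1])
E
```

```text
[552.5528252  -84.78950024 121.51065585] 0.24836175540730643 [1.21624629 4.74741448 6.40545228]
```

View pics/c3.png

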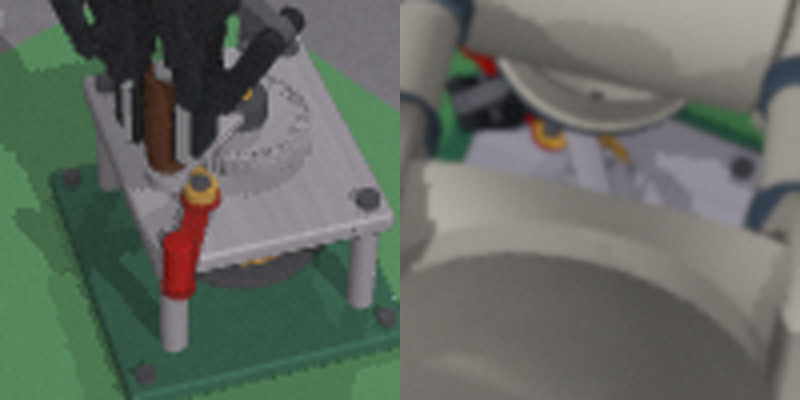

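The left crop shows the grip between the pads at (160,125). The right crop (top view) still shows part of the brass pawl at about (612,148). I push another millimetre or so and compare the brass pixels with the first picture.

move_arm([
  [[0.243, 0, 0.0005, 0, 0, 0, 0], [0.243, 0, 0.0005, 0, 0, 0, 0], [0.243, 0, 0, 0, 0, 0, 0]],
])

```text
clock: 11.78
position: [552.8, -85.7, 121.5]
tcp_rot: [-3.141, -0.001, 0.283]
force: [0.6, 6.3, 7.0]
opening: 0.249
finger_force: 26.5
```

```bash
cat > pawl.py <<'E'
from h import *
def br(f,lab):
    f=f.astype(int);m=(f[...,0]>120)&(f[...,0]-f[...,2]>70)&(f[...,1]>75)
    m[:]&=False if False else True
    M=np.zeros_like(m);M[235:262,348:385]=m[235:262,348:385]
    v,u=np.nonzero(M);print(lab,[tuple(onplane(b,x,y,90)[:2].round().astype(int))+(round(float(np.hypot(*(onplane(b,x,y,90)[:2]-[492.2,-97.8])))),) for x,y in zip(u,v) if x>362])
b=get_image('top')
br(cv2.imread('pics/top.png')[:,:,::-1],'start');br(b['frame'],'now')
E
python3 pawl.py
```

```text
start [(np.int64(537), np.int64(-101), 45)]
now []
```

move_arm([
  [[0.243, 0, 0.0005, 0, 0, 0, 0], [0.243, 0, 0.0005, 0, 0, 0, 0], [0.243, 0, 0, 0, 0, 0, 0]],
])

```text
clock: 12.2
position: [552.9, -86.6, 121.5]
tcp_rot: [-3.141, -0.0, 0.283]
force: [0.2, 5.4, 7.0]
opening: 0.252
finger_force: 26.5
```

move_arm([
  [[0.243, 0, 0.0005, 0, 0, 0, 0], [0.243, 0, 0.0005, 0, 0, 0, 0], [0.243, 0, 0, 0, 0, 0, 0]],
])

```text
clock: 12.58
position: [553.2, -87.6, 121.5]
tcp_rot: [-3.141, -0.0, 0.283]
force: [0.7, 6.4, 7.7]
opening: 0.246
finger_force: 26.5
```

```bash
python3 - <<'E'
from h import *
b=get_image('top');t=cv2.imread('pics/top.png')[:,:,::-1]
print(ctrl.sense()['force'])
for f in (t,b['frame']):
    f=f[238:262,360:388].astype(int);d=f[...,0]-f[...,2];v,u=np.nonzero(d>35)
    print([(int(x+360),int(y+238),int(d[y,x])) for x,y in zip(u,v)])
c=[cv2.resize(f[235:275,345:385],(400,400),interpolation=2) for f in (t,b['frame'])]
cv2.imwrite('pics/c4.png',np.hstack(c)[:,:,::-1])
E
```

```text
[0.60027175 6.68302547 7.63899371]
[(360, 238, 43), (360, 239, 41), (361, 239, 41), (366, 239, 36), (360, 240, 37), (361, 240, 37), (362, 240, 43), (363, 240, 45), (364, 240, 42), (365, 240, 39), (366, 240, 39), (369, 248, 37), (370, 248, 36), (360, 249, 38), (369, 249, 50), (370, 249, 71), (371, 249, 62), (372, 249, 41), (360, 250, 65), (369, 250, 37), (370, 250, 66), (371, 250, 69), (372, 250, 62), (373, 250, 45), (360, 251, 61), (372, 251, 51), (373, 251, 64), (374, 251, 54), (373, 252, 50), (374, 252, 71), (375, 252, 57), (374, 253, 56), (375, 253, 69), (376, 253, 37), (375, 254, 59), (376, 254, 41)]
[(360, 246, 53), (360, 247, 67), (361, 247, 42), (360, 248, 78), (361, 248, 58), (360, 249, 106), (361, 249, 72), (360, 250, 109), (361, 250, 58), (360, 251, 57)]
```

View pics/c4.png

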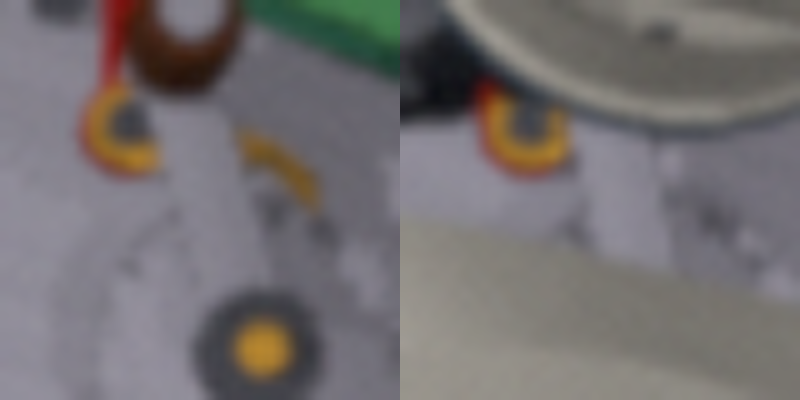

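The left crop is the start, with the pawl at about (285,165). In the right crop it is gone from there, so the pawl has swung clear. The force has levelled off at about 6.5 N, so the spring is roughly 6 rad wound. I work out the first arc rows.

```bash
cat > arc.py <<'E'
import sys,json; from h import *
C=np.array([float(sys.argv[3]) if len(sys.argv)>3 else 492.2,float(sys.argv[4]) if len(sys.argv)>4 else -97.8]);n=int(sys.argv[1]);d=float(sys.argv[2])
s=ctrl.sense();p=s['position'][:2]-C;a=np.arctan2(p[1],p[0]);yaw=s['tcp_rot'][2]
f=s['force'];t=np.array([-np.sin(a),np.cos(a)])
print('t',s['clock'],'ang',round(a,3),'r',round(np.hypot(*p),2),'Ft',round(f[:2]@t,2),'Fr',round(f[:2]@p/np.hypot(*p),2),'z',s['position'][2])
R=np.array([[np.cos(yaw),np.sin(yaw)],[np.sin(yaw),-np.cos(yaw)]])
q=[p]+[62*np.array([np.cos(a+d*i),np.sin(a+d*i)]) for i in range(1,n+1)]
print(json.dumps([[.243,*((R.T@(q[i+1]-q[i]))/1000).round(4),0,0,0,0] for i in range(n)]))
E
python3 arc.py 10 0.1
```

```text
t 12.625 ang 0.166 r 61.8 Ft 6.49 Fr 1.7 z 121.47274821313978
[[0.243, 0.0006, -0.0062, 0, 0, 0, 0], [0.243, -0.0002, -0.0062, 0, 0, 0, 0], [0.243, -0.0008, -0.0061, 0, 0, 0, 0], [0.243, -0.0014, -0.006, 0, 0, 0, 0], [0.243, -0.002, -0.0059, 0, 0, 0, 0], [0.243, -0.0026, -0.0056, 0, 0, 0, 0], [0.243, -0.0032, -0.0053, 0, 0, 0, 0], [0.243, -0.0037, -0.005, 0, 0, 0, 0], [0.243, -0.0041, -0.0046, 0, 0, 0, 0], [0.243, -0.0046, -0.0042, 0, 0, 0, 0]]
```

move_arm([
  [[0.243, 0.0003, -0.003, 0, 0, 0, 0], [0.243, 0.0003, -0.0032, 0, 0, 0, 0], [0.243, -0.0002, -0.0062, 0, 0, 0, 0], [0.243, -0.0008, -0.0061, 0, 0, 0, 0], [0.243, -0.0014, -0.006, 0, 0, 0, 0]],
])

```text
clock: 13.25
position: [544.3, -64.5, 121.4]
tcp_rot: [-3.141, 0.0, 0.283]
force: [-1.1, 4.6, 8.9]
opening: 0.252
finger_force: 26.5
```

move_arm([
  [[0.243, -0.002, -0.0059, 0, 0, 0, 0], [0.243, -0.0026, -0.0056, 0, 0, 0, 0], [0.243, -0.0032, -0.0053, 0, 0, 0, 0], [0.243, -0.0037, -0.005, 0, 0, 0, 0], [0.243, -0.0041, -0.0046, 0, 0, 0, 0], [0.243, -0.0046, -0.0042, 0, 0, 0, 0]],
])

```text
clock: 14.0
position: [516.2, -40.8, 121.5]
tcp_rot: [-3.14, 0.0, 0.283]
force: [-1.7, 4.8, 9.1]
opening: 0.25
finger_force: 26.6
```

```bash
python3 arc.py 10 0.1
```

```text
t 14.0 ang 1.173 r 61.88 Ft 3.45 Fr 3.77 z 121.46207119678297
[[0.243, -0.0049, -0.0037, 0, 0, 0, 0], [0.243, -0.0053, -0.0031, 0, 0, 0, 0], [0.243, -0.0056, -0.0026, 0, 0, 0, 0], [0.243, -0.0059, -0.002, 0, 0, 0, 0], [0.243, -0.006, -0.0014, 0, 0, 0, 0], [0.243, -0.0061, -0.0008, 0, 0, 0, 0], [0.243, -0.0062, -0.0002, 0, 0, 0, 0], [0.243, -0.0062, 0.0004, 0, 0, 0, 0], [0.243, -0.0061, 0.001, 0, 0, 0, 0], [0.243, -0.006, 0.0016, 0, 0, 0, 0]]
```

move_arm([
  [[0.243, -0.0049, -0.0037, 0, 0, 0, 0], [0.243, -0.0053, -0.0031, 0, 0, 0, 0], [0.243, -0.0056, -0.0026, 0, 0, 0, 0], [0.243, -0.0059, -0.002, 0, 0, 0, 0], [0.243, -0.006, -0.0014, 0, 0, 0, 0]],
])

```text
clock: 14.62
position: [485.5, -36.2, 121.4]
tcp_rot: [-3.14, 0.001, 0.283]
force: [-4.5, 5.6, 12.0]
opening: 0.251
finger_force: 26.9
```

move_arm([
  [[0.243, -0.0061, -0.0008, 0, 0, 0, 0], [0.243, -0.0062, -0.0002, 0, 0, 0, 0], [0.243, -0.0062, 0.0004, 0, 0, 0, 0], [0.243, -0.0061, 0.001, 0, 0, 0, 0], [0.243, -0.006, 0.0016, 0, 0, 0, 0]],
])

```text
clock: 15.25
position: [456.4, -47.0, 121.4]
tcp_rot: [-3.14, 0.002, 0.283]
force: [-6.2, 1.0, 12.8]
opening: 0.246
finger_force: 27.0
```

```bash
python3 arc.py 10 0.1
```

```text
t 15.25 ang 2.184 r 62.14 Ft 4.49 Fr 4.4 z 121.40090743130102
[[0.243, -0.0057, 0.0024, 0, 0, 0, 0], [0.243, -0.0055, 0.0029, 0, 0, 0, 0], [0.243, -0.0052, 0.0034, 0, 0, 0, 0], [0.243, -0.0048, 0.0039, 0, 0, 0, 0], [0.243, -0.0044, 0.0044, 0, 0, 0, 0], [0.243, -0.0039, 0.0048, 0, 0, 0, 0], [0.243, -0.0035, 0.0051, 0, 0, 0, 0], [0.243, -0.0029, 0.0055, 0, 0, 0, 0], [0.243, -0.0024, 0.0057, 0, 0, 0, 0], [0.243, -0.0018, 0.0059, 0, 0, 0, 0]]
```

move_arm([
  [[0.243, -0.0057, 0.0024, -0.0003, 0, 0, 0], [0.243, -0.0055, 0.0029, -0.0003, 0, 0, 0], [0.243, -0.0052, 0.0034, -0.0002, 0, 0, 0], [0.243, -0.0048, 0.0039, 0, 0, 0, 0], [0.243, -0.0044, 0.0044, 0, 0, 0, 0]],
])

```text
clock: 15.88
position: [436.4, -70.8, 121.7]
tcp_rot: [-3.14, 0.002, 0.283]
force: [-4.9, -0.8, -0.3]
opening: 0.251
finger_force: 26.2
```

move_arm([
  [[0.243, -0.0039, 0.0048, 0, 0, 0, 0], [0.243, -0.0035, 0.0051, 0, 0, 0, 0], [0.243, -0.0029, 0.0055, 0, 0, 0, 0], [0.243, -0.0024, 0.0057, 0, 0, 0, 0], [0.243, -0.0018, 0.0059, 0, 0, 0, 0]],
])

```text
clock: 16.5
position: [430.3, -101.0, 121.7]
tcp_rot: [-3.141, 0.002, 0.283]
force: [-5.1, -2.5, -0.8]
opening: 0.246
finger_force: 26.2
```

```bash
python3 arc.py 10 0.1
```

```text
t 16.5 ang -3.091 r 61.97 Ft 2.28 Fr 5.26 z 121.73469321378985
[[0.243, -0.0012, 0.0061, 0, 0, 0, 0], [0.243, -0.0005, 0.0062, 0, 0, 0, 0], [0.243, 0.0001, 0.0062, 0, 0, 0, 0], [0.243, 0.0007, 0.0062, 0, 0, 0, 0], [0.243, 0.0013, 0.0061, 0, 0, 0, 0], [0.243, 0.0019, 0.0059, 0, 0, 0, 0], [0.243, 0.0025, 0.0057, 0, 0, 0, 0], [0.243, 0.0031, 0.0054, 0, 0, 0, 0], [0.243, 0.0036, 0.0051, 0, 0, 0, 0], [0.243, 0.0041, 0.0047, 0, 0, 0, 0]]
```

move_arm([
  [[0.243, -0.0012, 0.0061, 0, 0, 0, 0], [0.243, -0.0005, 0.0062, 0, 0, 0, 0], [0.243, 0.0001, 0.0062, 0, 0, 0, 0], [0.243, 0.0007, 0.0062, 0, 0, 0, 0], [0.243, 0.0013, 0.0061, 0, 0, 0, 0]],
])

```text
clock: 17.12
position: [439.8, -130.7, 121.8]
tcp_rot: [-3.141, 0.001, 0.283]
force: [-2.3, -4.1, -3.4]
opening: 0.252
finger_force: 26.1
```

move_arm([
  [[0.243, 0.0019, 0.0059, 0, 0, 0, 0], [0.243, 0.0025, 0.0057, 0, 0, 0, 0], [0.243, 0.0031, 0.0054, 0, 0, 0, 0], [0.243, 0.0036, 0.0051, 0, 0, 0, 0], [0.243, 0.0041, 0.0047, 0, 0, 0, 0]],
])

```text
clock: 17.75
position: [462.8, -152.1, 121.9]
tcp_rot: [-3.141, 0.0, 0.283]
force: [0.0, -2.6, -8.3]
opening: 0.252
finger_force: 26.0
```

```bash
sed -i 's/\[62\*/[62.3*/;s/+\[62\*/+[62.3*/' arc.py; python3 arc.py 10 0.1
```

```text
t 17.75 ang -2.067 r 61.78 Ft 1.26 Fr 2.3 z 121.90030910602438
[[0.243, 0.0043, 0.0045, 0, 0, 0, 0], [0.243, 0.005, 0.0037, 0, 0, 0, 0], [0.243, 0.0054, 0.0031, 0, 0, 0, 0], [0.243, 0.0057, 0.0026, 0, 0, 0, 0], [0.243, 0.0059, 0.002, 0, 0, 0, 0], [0.243, 0.0061, 0.0014, 0, 0, 0, 0], [0.243, 0.0062, 0.0008, 0, 0, 0, 0], [0.243, 0.0062, 0.0002, 0, 0, 0, 0], [0.243, 0.0062, -0.0004, 0, 0, 0, 0], [0.243, 0.0061, -0.0011, 0, 0, 0, 0]]
```

move_arm([
  [[0.243, 0.0043, 0.0045, 0.0003, 0, 0, 0], [0.243, 0.005, 0.0037, 0, 0, 0, 0], [0.243, 0.0054, 0.0031, 0, 0, 0, 0], [0.243, 0.0057, 0.0026, 0, 0, 0, 0], [0.243, 0, 0, 0, 0, 0, 0]],
])

```text
clock: 18.38
position: [486.6, -159.4, 121.8]
tcp_rot: [3.141, -0.0, 0.283]
force: [2.2, -0.2, -4.8]
opening: 0.248
finger_force: 26.2
```

```bash
cat > avg.py <<'E'
from h import *
F=[]
for i in range(8): get_image('wrist');s=ctrl.sense();F.append(s['force'])
p=s['position'][:2]-[492.2,-97.8];a=np.arctan2(p[1],p[0]);F=np.array(F);m=F.mean(0)
t=np.array([-np.sin(a),np.cos(a)]);ft=F[:,:2]@t
print('a',round(a%(2*np.pi),3),'Ft',ft.mean().round(2),'sd',ft.std().round(2),'Fr',(m[:2]@p/np.hypot(*p)).round(2),'F',m.round(2),'tz',s['wrist_torque'].round(2))
E
python3 avg.py; python3 arc.py 6 0.1
```

```text
a 4.61 Ft 2.23 sd 0.47 Fr -0.68 F [ 2.29  0.45 -6.5 ] tz [ 0.13 -0.37 -0.01]
t 18.775 ang -1.673 r 61.94 Ft 1.81 Fr -2.19 z 121.78453462193494
[[0.243, 0.0057, 0.0024, 0, 0, 0, 0], [0.243, 0.0061, 0.0014, 0, 0, 0, 0], [0.243, 0.0062, 0.0008, 0, 0, 0, 0], [0.243, 0.0062, 0.0002, 0, 0, 0, 0], [0.243, 0.0062, -0.0004, 0, 0, 0, 0], [0.243, 0.0061, -0.001, 0, 0, 0, 0]]
```

move_arm([
  [[0.243, 0.0057, 0.0024, 0, 0, 0, 0], [0.243, 0.0061, 0.0014, 0, 0, 0, 0], [0.243, 0.0062, 0.0008, 0, 0, 0, 0], [0.243, 0.0062, 0.0002, 0, 0, 0, 0], [0.243, 0, 0, 0, 0, 0, 0]],
])

```text
clock: 19.4
position: [511.1, -156.9, 121.7]
tcp_rot: [-3.141, 0.0, 0.283]
force: [0.4, 5.1, -4.8]
opening: 0.243
finger_force: 26.4
```

```bash
python3 avg.py; python3 arc.py 6 0.1
```

```text
a 5.015 Ft 1.73 sd 0.39 Fr -4.78 F [ 0.23  5.08 -4.78] tz [ 0.85 -0.01 -0.01]
t 19.8 ang -1.268 r 62.07 Ft 1.46 Fr -4.59 z 121.6633731407344
[[0.243, 0.0062, -0.0002, 0, 0, 0, 0], [0.243, 0.0061, -0.0011, 0, 0, 0, 0], [0.243, 0.006, -0.0017, 0, 0, 0, 0], [0.243, 0.0058, -0.0023, 0, 0, 0, 0], [0.243, 0.0056, -0.0028, 0, 0, 0, 0], [0.243, 0.0052, -0.0034, 0, 0, 0, 0]]
```

```bash
sed -i 's/62\.3/62.0/' arc.py; python3 arc.py 6 0.1 491.9 -97.2
```

```text
t 19.8 ang -1.266 r 62.73 Ft 1.47 Fr -4.59 z 121.6633731407344
[[0.243, 0.0062, -0.0012, 0, 0, 0, 0], [0.243, 0.0061, -0.0011, 0, 0, 0, 0], [0.243, 0.006, -0.0017, 0, 0, 0, 0], [0.243, 0.0058, -0.0023, 0, 0, 0, 0], [0.243, 0.0055, -0.0028, 0, 0, 0, 0], [0.243, 0.0052, -0.0034, 0, 0, 0, 0]]
```

move_arm([
  [[0.243, 0.0062, -0.0012, 0, 0, 0, 0], [0.243, 0.0061, -0.0011, 0, 0, 0, 0], [0.243, 0.006, -0.0017, 0, 0, 0, 0], [0.243, 0.0058, -0.0023, 0, 0, 0, 0], [0.243, 0, 0, 0, 0, 0, 0]],
])

```text
clock: 20.42
position: [532.6, -144.4, 121.8]
tcp_rot: [3.141, -0.0, 0.283]
force: [1.8, 0.1, -6.3]
opening: 0.248
finger_force: 26.3
```

```bash
python3 avg.py; python3 arc.py 6 0.1 491.9 -97.2
```

```text
a 5.415 Ft 0.82 sd 0.89 Fr 1.97 F [ 1.9  -0.97 -6.98] tz [-0.21 -0.41  0.07]
t 20.825 ang -0.87 r 62.23 Ft 0.63 Fr 2.44 z 121.82899433508618
[[0.243, 0.0054, -0.003, 0, 0, 0, 0], [0.243, 0.0052, -0.0033, 0, 0, 0, 0], [0.243, 0.0049, -0.0038, 0, 0, 0, 0], [0.243, 0.0045, -0.0043, 0, 0, 0, 0], [0.243, 0.004, -0.0047, 0, 0, 0, 0], [0.243, 0.0035, -0.0051, 0, 0, 0, 0]]
```

move_arm([
  [[0.243, 0.0054, -0.003, 0.0003, 0, 0, 0], [0.243, 0.0052, -0.0033, 0, 0, 0, 0], [0.243, 0.0049, -0.0038, 0, 0, 0, 0], [0.243, 0.0045, -0.0043, 0, 0, 0, 0], [0.243, 0, 0, 0, 0, 0, 0]],
])

```text
clock: 21.45
position: [547.6, -124.7, 121.6]
tcp_rot: [3.141, -0.0, 0.283]
force: [2.8, 0.5, 1.0]
opening: 0.247
finger_force: 27.0
```

```bash
python3 avg.py; python3 arc.py 6 0.1 491.9 -97.2
```

```text
a 5.819 Ft 1.1 sd 0.37 Fr 2.81 F [ 3.01 -0.28  2.57] tz [-0.16 -0.55  0.05]
t 21.85 ang -0.471 r 62.14 Ft 0.61 Fr 2.41 z 121.62464103156661
[[0.243, 0.0039, -0.0048, 0, 0, 0, 0], [0.243, 0.0035, -0.0051, 0, 0, 0, 0], [0.243, 0.003, -0.0054, 0, 0, 0, 0], [0.243, 0.0024, -0.0057, 0, 0, 0, 0], [0.243, 0.0019, -0.0059, 0, 0, 0, 0], [0.243, 0.0013, -0.0061, 0, 0, 0, 0]]
```

move_arm([
  [[0.243, 0.0039, -0.0048, 0, 0, 0, 0], [0.243, 0.0035, -0.0051, 0, 0, 0, 0], [0.243, 0.003, -0.0054, 0, 0, 0, 0], [0.243, 0, 0, 0, 0, 0, 0]],
])

```text
clock: 22.35
position: [553.2, -106.7, 121.6]
tcp_rot: [-3.141, -0.0, 0.283]
force: [3.6, 0.1, 5.8]
opening: 0.25
finger_force: 27.3
```

```bash
python3 avg.py; python3 arc.py 6 0.1 491.9 -97.2
```

```text
a 6.132 Ft 0.67 sd 0.19 Fr 3.24 F [3.3  0.18 5.2 ] tz [ 0.02 -0.53  0.  ]
t 22.75 ang -0.16 r 62.0 Ft 0.52 Fr 2.71 z 121.57374830580663
[[0.243, 0.0024, -0.0057, 0, 0, 0, 0], [0.243, 0.0018, -0.0059, 0, 0, 0, 0], [0.243, 0.0012, -0.0061, 0, 0, 0, 0], [0.243, 0.0006, -0.0062, 0, 0, 0, 0], [0.243, -0.0, -0.0062, 0, 0, 0, 0], [0.243, -0.0007, -0.0062, 0, 0, 0, 0]]
```

move_arm([
  [[0.243, 0.0024, -0.0057, 0, 0, 0, 0], [0.243, 0.0018, -0.0059, 0, 0, 0, 0], [0.243, 0.0012, -0.0061, 0, 0, 0, 0], [0.243, 0, 0, 0, 0, 0, 0]],
])

```text
clock: 23.25
position: [553.1, -88.1, 121.6]
tcp_rot: [-3.141, 0.0, 0.283]
force: [2.7, 0.7, 6.0]
opening: 0.252
finger_force: 27.3
```

```bash
python3 avg.py; python3 arc.py 6 0.1 491.9 -97.2
```

```text
a 0.152 Ft 0.22 sd 0.56 Fr 2.79 F [2.72 0.64 5.76] tz [ 0.11 -0.39  0.02]
t 23.65 ang 0.141 r 61.87 Ft 0.15 Fr 1.94 z 121.55941785200739
[[0.243, 0.0007, -0.0062, 0, 0, 0, 0], [0.243, -0.0001, -0.0062, 0, 0, 0, 0], [0.243, -0.0007, -0.0062, 0, 0, 0, 0], [0.243, -0.0013, -0.0061, 0, 0, 0, 0], [0.243, -0.0019, -0.0059, 0, 0, 0, 0], [0.243, -0.0025, -0.0057, 0, 0, 0, 0]]
```

move_arm([
  [[0.243, 0.0007, -0.0062, 0, 0, 0, 0], [0.243, -0.0001, -0.0062, 0, 0, 0, 0], [0.243, -0.0007, -0.0062, 0, 0, 0, 0], [0.243, 0, 0, 0, 0, 0, 0]],
])

```text
clock: 24.15
position: [547.5, -70.3, 121.5]
tcp_rot: [-3.141, 0.0, 0.283]
force: [1.6, 1.9, 5.5]
opening: 0.249
finger_force: 27.4
```

```bash
python3 avg.py; python3 arc.py 6 0.05 491.9 -97.2
```

```text
a 0.456 Ft 0.04 sd 0.55 Fr 2.03 F [1.8  0.93 6.59] tz [ 0.15 -0.26 -0.  ]
t 24.55 ang 0.445 r 61.78 Ft 0.72 Fr 2.43 z 121.5235233847091
[[0.243, -0.0004, -0.0031, 0, 0, 0, 0], [0.243, -0.0007, -0.003, 0, 0, 0, 0], [0.243, -0.0009, -0.003, 0, 0, 0, 0], [0.243, -0.001, -0.0029, 0, 0, 0, 0], [0.243, -0.0012, -0.0029, 0, 0, 0, 0], [0.243, -0.0013, -0.0028, 0, 0, 0, 0]]
```

move_arm([
  [[0.243, -0.0004, -0.0031, 0, 0, 0, 0], [0.243, -0.0007, -0.003, 0, 0, 0, 0], [0.243, -0.0009, -0.003, 0, 0, 0, 0], [0.243, 0, 0, 0, 0, 0, 0]],
])

```text
clock: 25.05
position: [542.9, -62.3, 121.5]
tcp_rot: [-3.141, 0.001, 0.283]
force: [1.2, 0.6, 6.3]
opening: 0.253
finger_force: 27.4
```

```bash
python3 avg.py
```

```text
a 0.607 Ft 0.01 sd 0.5 Fr 0.5 F [0.4  0.3  7.16] tz [-0.   -0.09 -0.06]
```

move_arm([
  [[0.25, 0, 0, 0, 0, 0, 0], [0.258, 0, 0, 0, 0, 0, 0], [0.266, 0, 0, 0, 0, 0, 0], [0.275, 0, 0, 0, 0, 0, 0], [0.28, 0, 0, 0, 0, 0, 0], [0.28, 0, 0, 0, 0, 0, 0], [0.28, 0, 0, 0, 0, 0, 0]],
])

```text
clock: 26.32
position: [543.4, -63.1, 121.5]
tcp_rot: [-3.142, 0.0, 0.283]
force: [-0.7, -0.4, -0.6]
opening: 0.279
finger_force: 0.0
```

```bash
python3 avg.py; python3 - <<'E'
from h import *
print(ctrl.sense()['finger_force'])
E
```

```text
a 0.596 Ft -0.12 sd 0.37 Fr -0.19 F [-0.09 -0.21 -0.1 ] tz [-0.05  0.03 -0.04]
0.037009542575106025
```

move_arm([
  [[0.3, 0, 0, 0, 0, 0, 0], [0.33, 0, 0, 0, 0, 0, 0], [0.36, 0, 0, 0, 0, 0, 0], [0.36, 0, 0, 0, 0, 0, 0], [0.36, 0, 0, 0, 0, 0, 0]],
])

```text
clock: 27.35
position: [543.4, -63.1, 121.5]
tcp_rot: [-3.142, 0.0, 0.283]
force: [0.2, -0.3, -0.3]
opening: 0.362
finger_force: 0.0
```

```bash
cat > gp.py <<'E'
from h import *
for i in range(2):
    s=ctrl.sense();w=get_image('wrist');P=cloud(w,wT(w,s));f=w['frame'].astype(int)
    m=(P[...,2]>140)&(P[...,2]<168)&(f[...,0]-f[...,2]>20)&(np.hypot(P[...,0]-492,P[...,1]+97.5)<85)
    m|=(abs(P[...,2]-165)<2.5)&(np.hypot(P[...,0]-492,P[...,1]+97.5)<80)&(np.hypot(P[...,0]-492,P[...,1]+97.5)>45)&(f.mean(-1)>90)
    g=P[m];c=np.median(g[:,:2],0);print(s['clock'],s['position'].round(1),'f',s['finger_force'],len(g),c.round(1),np.arctan2(c[1]+97.5,c[0]-492))
E
python3 gp.py
```

```text
27.35 [543.4 -63.1 121.5] f 0.0 3479 [550.9 -63.4] 0.5246042043921157
27.4 [543.4 -63.1 121.5] f 0.0 3467 [550.9 -63.5] 0.5236864821951951
```

move_arm([
  [[0.45, 0, 0, 0, 0, 0, 0], [0.55, 0, 0, 0, 0, 0, 0], [0.6, 0, 0, 0, 0, 0, 0], [0.6, 0, 0, -0.01, 0, 0, 0], [0.6, 0, 0, -0.025, 0, 0, 0], [0.6, 0, 0, -0.03, 0, 0, 0], [0.6, 0, 0, -0.04, 0, 0, 0], [0.6, 0, 0, 0, 0, 0, 0]],
])

```text
clock: 28.45
position: [544.9, -63.4, 229.9]
tcp_rot: [3.139, -0.005, 0.283]
force: [-0.3, -0.4, -0.7]
opening: 0.602
finger_force: 0.0
```

```bash
python3 gp.py; python3 - <<'E'
from h import *
s=ctrl.sense();w=get_image('wrist');save(w,'w5');P=cloud(w,wT(w,s))
m=(P[...,2]>158)&(P[...,2]<168)&(np.hypot(P[...,0]-492,P[...,1]+97.5)<85);c=cv2.minEnclosingCircle(P[m][:,:2].astype(np.float32));print(c,np.arctan2(c[0][1]+97.5,c[0][0]-492),s['position'],s['force'])
E
```

```text
28.45 [544.9 -63.4 229.9] f 0.0 850 [549.2 -64. ] 0.5295924706227428
28.5 [544.  -63.2 228.1] f 0.0 853 [549.3 -63.6] 0.5343100841325911
((544.3095703125, -65.2921142578125), 10.542455673217773) 0.5518959499553966 [543.34255125 -63.06394255 226.8746557 ] [ 0.10947888  0.35331056 -1.33701673]
```

View pics/w5.png

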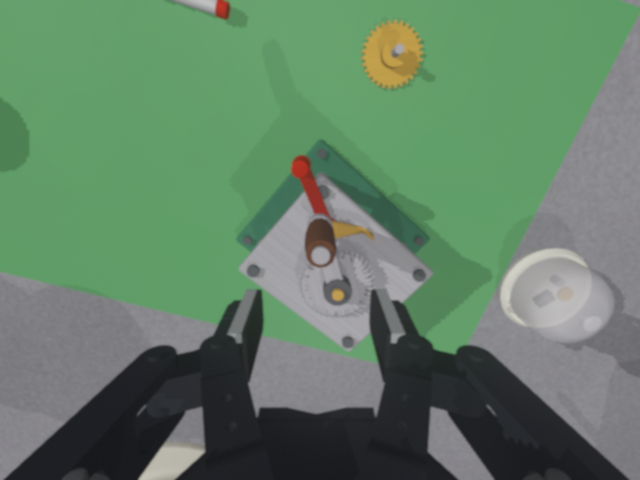

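The wrist view shows the lever thrown over at (302,167), the pawl swung clear at (370,235), the crank at rest with its grip at (320,245), and the hand clear of everything.

```bash
python3 gp.py; python3 -c "
from bench import finish_job
print(finish_job())"
```

```text
28.6 [543.  -63.  226.2] f 0.0 880 [549.3 -63.6] 0.5342125806611258
28.65 [542.9 -62.9 225.8] f 0.0 884 [549.3 -63.8] 0.5312193696974721
the job is handed in; nothing more can be done
None
```

I threw the lever to its stop, eased the crank off the pawl and let it turn back about one turn in the gripper until I could feel no more push. I then let go; the crank stayed at rest with the pawl clear, and I handed the job in at about 29 s (no verdict was returned).

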